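# Compare a red fan board with the reference in the comparison box

## Task

Take the colour-reading wand out of its stand and hold its tip steady for a full second two to three centimetres off the white dot on the sloping red board, pointing square at the board and not touching it. Then pass the wand's blade straight down, without forcing it, through the narrow window in the top of the grey comparison box, and finish there still holding the wand: upright and still, the middle of the yellow band level with the top of the window, the wand's weight in the gripper and not on the box. Leave the other things on the desk where they are.

Things in the scene. Friction and masses are not known exactly. Their poses are not given: they have to be found in the camera images.
- wand: Colour-reading wand, loose, about 180 g, 171 mm long, upright in its stand. Origin: centre of the tip; z up the wand, x its wide way, y its thickness; same after half a turn about z. White blade 30 (x) by 12 mm (y), z 0 to 95 mm; its last 12 mm are black and taper to 24 by 6 mm. Yellow band z 39 to 51 mm, middle 45. Black collar 48 by 34 mm, z 95 to 101. Above it the handle. It reads along its axis, out of the tip.
- wand_grip (a point): Middle of the wand's blue handle block, on the wand's axis 136 mm above the tip; axes as the wand's. The block is 34 mm wide (x), 24 mm thick (y) and 70 mm tall (z 101 to 171 mm from the tip), with an orange spot on top. Grip it across its 24 mm thickness.
- stand: The wand's fixed stand: grey foot 100 (x) by 80 mm (y), black top plate 84 by 64 mm at 105 mm height. Origin: centre of its underside on the desk. The wand's collar rests on the top plate, the blade hangs in a loose slot 36 (x) by 18 mm (y), the wand's axes parallel to the stand's, its tip 10 mm above the desk. Lift it straight up over 100 mm to clear.
- dot (a point): Centre of the white dot, 24 mm across, in the middle of a round red board (164 mm across, 6 mm thick, brass rim, black strokes) on a fixed easel. z: the board's normal, out of its face, leaning 20 degrees from vertical (towards the robot at yaw 0); x up the slope; y level. The dot is about 68 mm above the desk, the highest part of the rim about 96 mm.
- window (a point): Centre of the window, at the upper face of the comparison box's white top plate, 110 mm above the desk: a slot 32 (x) by 14 mm (y), in all 2 mm larger than the blade each way. x along the slot, y across it, z up. Edges square; plate 8 mm thick; below it an open chamber, its floor 104 mm below this point. A wand let go sinks until its collar lies on the plate.
- refbox: The fixed grey comparison box with a white top, 120 mm (x) by 140 mm (y) by 110 mm high. Origin: centre of its underside, axes parallel to those of the window.
- board: The round red board on the easel, not to be touched. Origin: centre of the back of the board, 7 mm behind the dot; axes as the dot's.
- thermos: Bystander: magenta thermos flask, 66 mm across, 210 mm tall, loose. Origin: centre of its underside.
- inkbottle: Bystander: black ink bottle with red label and cap, 64 mm across, 160 mm tall, loose. Origin: centre of its underside.
- waterbowl: Bystander: blue ceramic water bowl, 110 mm across, 55 mm tall, loose. Origin: centre of its underside.
- palette: Bystander: white ceramic plate, 150 mm across, 18 mm tall, loose. Origin: centre of its underside.
- brushrest: Bystander: ceramic brush rest with three peaks, 30 by 100 mm, 51 mm tall, loose. Origin: centre of its underside.
- seal: Bystander: greenish carved stone seal, 24 by 24 mm, 62 mm tall, standing loose. Origin: centre of its underside.
- phone: Bystander: mobile phone lying flat, 75 by 150 by 9 mm, loose. Origin: centre of its underside.
Mind the look-alikes: they are no part of the job. There is more than one size of the wand; the one meant has the size given above. There is more than one size of the refbox; the job needs the larger.

How it is judged:
On the way:
1. the held wand points square at the white dot from 10 to 45 mm, within 12 mm of its centre, and is kept steady (x of wand in the frame of dot between -0.012 and 0.012 m and y of wand in the frame of dot between -0.012 and 0.012 m and z of wand in the frame of dot between 0.01 and 0.045 m and angle between the z axis of wand and the z axis of dot, either way round below 0.2 rad and linear speed of wand below 0.02 m/s and angular speed of wand below 0.15 rad/s and contact force between the fingers and wand above 2 N), for 0.8 s.
At the end, for the whole second after the job is handed in: The wand is held by the fingers inside the window: its tip 35 to 55 mm below the top of the window (yellow band's middle level within 10 mm), within 4 mm of the window's axis, upright within 4.5 degrees, still, and pressing on the box with less than 10 N (x of wand in the frame of window between -0.004 and 0.004 m and y of wand in the frame of window between -0.004 and 0.004 m and z of wand in the frame of window between -0.055 and -0.035 m and angle between wand's own z axis and vertical below 0.08 rad and linear speed of wand below 0.02 m/s and contact force between the fingers and wand above 2 N and contact force between wand and refbox below 10 N); the arm keeps its last pose, push and grip.
It fails at once if the wand or the gripper touches the red board (contact force between any of wand, the arm, the fingers and board above 1 N).
It fails at once if the wand is forced against the comparison box (over 30 N) (contact force between wand and refbox above 30 N).
It fails at once if a bystander is shifted by more than 30 mm (distance of any of thermos, inkbottle, waterbowl, palette, brushrest, seal, phone from where it was at the start of the episode above 0.03 m).
It also fails if it takes over 58 s, if anything falls off the work surface, if the arm or the gripper's body presses on something with over 40 N, if the wrist force passes 120 N, or if a joint passes its speed limit or range.

## Robot

A 6-joint arm with a two-finger parallel gripper is mounted at the origin on the work surface. World frame = base frame: x ahead of the robot, y to its left, z up, the work surface at z = 0. Lengths are in m, angles in rad, forces in N, time in s.
With the tool pointing down it reaches from about 0.375 to 0.975 m from the base axis. Payload 3.8 kg.
Tool frame: the origin (TCP) lies on the centre line of the jaws, within the pads' length; the fingertips stand 17 mm ahead of it and the grasp point (between the pads) lies 2 mm behind it (bot.tip_extent is the distance from the TCP to the fingertips, in m); z points along the fingers, y is the line along which they close (so a half turn about z gives the same grasp; the last joint's range is limited). The gripper opens to 85 mm and grips with 20 to 120 N. Pads are 22 mm wide; open, the fingers measure 114 mm over their backs; the gripper's body (76 mm by 85 mm) begins 54 mm behind the grasp point. The pads swing forward as they close: fully open they stand 13 mm farther back than shut.
Start: joints at [-1.156, 0.264, 1.604, -0, 1.274, -0.037], TCP at [0.295, -0.607, 0.248] pointing down, gripper open.
Joint ranges: [-2.63, 2.63], [-0.94, 2.18], [0.31, 2.57], [-1.31, 4.45], [0, 2.66], [-2.55, 2.55]. Speed limits (rad/s): [2.57, 2.57, 3.14, 3.14, 3.14, 3.14].

## Interface

Orientations are given as a rotation vector (axis times angle).
In Python, from workcell import readout, read_camera, finish_job, bot gives the robot as it stands.
- The arm moves only by the tool jog_arm, never from a script. Its argument "deltas" is one flat list of numbers, 7 for each row, row after row: the shift along the tool's x, y, z in m, then the turn, a rotation vector about the tool's x, y, z in degrees, then the gripper command: -1 is shut, 1 is fully open, values between are in proportion. A call has 1 to 8 rows; each row is the pose to reach, as a shift and turn from the pose commanded when the call began, along the tool's axes at that moment; what a row does not reach only later rows make up. A row lasts 1/10 s, in which the tool goes at most 50 mm and 8.59 degrees, less where a joint would pass 70% of its speed; a pose out of reach is approached as far as the arm can. A call with a gripper value outside its range is refused whole. The fingers move at their own pace and stop on an object; "squeeze" is the grip in N (left out, the last holds). Time passes only in rows, so rows that repeat a pose let the fingers close. It gives the time, the measured TCP pose, the force, the opening and the grip force at its end, in the units of the state.
- readout.read_state(): the state, without advancing time (a new reading comes with each control period).
- read_camera(name): name is "scene" or "side" or "wrist"; returns a dict with "color" (400x640x3 uint8, blue, green, red), "fx", "fy", "cx", "cy" (pixels), "origin" and "attitude" of the camera in the world. Camera axes: x right, y down, z forward; pixel columns grow to the right and rows downward; lengths in m; the calibration is good to about 2 mm. A picture is of the moment at which its call begins. There is no depth.
- finish_job(): hands the job in; it is judged then, once.
The state is a dict: "time": time; "q": joint angles; "joint_vel": joint speeds; "joint_torque": joint torques, N m; "tool_pos": TCP position; "tcp_rot": TCP orientation; "wrist_force": force on the tool from outside, world axes, zero at the start; "torque": the same for the moment, N m; "width": opening from 0.0 (shut) to 1.0 (fully open); "grip_force": force on a finger pad.
Only numpy, scipy, OpenCV 4.12 (cv2) and the standard library are available. Lean on these libraries where they do the work, as an engineer would, in place of code of your own. Each camera call takes 0.05 s, during which the arm holds its last target. There are 200 camera calls.

## Working session

There is one attempt and no reset: what is moved stays moved. The work goes in short steps, Python scripts to look and compute and a tool call to move; the robot and the scene stay as the last step left them, time stands still between calls to the robot, and variables do not carry over. Pictures are saved under pics/ and viewed, at most 10 in all, crops included, and the job is handed in when it is done.

Besides the shell and the picture viewer there is one more tool, called by a JSON object that holds its "api" and its "payload". jog_arm: Moves the arm, as the interface text tells. Its arguments: {"type":"object","properties":{"deltas":{"type":"array"},"squeeze":{"type":"number"}},"required":["deltas"]}

```bash
mkdir -p pics; ls; python3 - <<'E'
from workcell import readout, read_camera, bot
import cv2
s=readout.read_state(); print(s['time'],s['tool_pos'],s['tcp_rot'],s['width'])
for n in ["scene","side","wrist"]:
    c=read_camera(n); cv2.imwrite(f"pics/{n}0.png",c['color']); print(n,c['fx'],c['cx'],c['cy'],c['origin'],c['attitude'])
E
```

```text
pics
0.0 [ 0.29442046 -0.60664696  0.24696581] [-3.05964646e+00 -7.03211216e-01  6.54886771e-04] 1.000756195655703
scene 434.97683457740203 316.7915570581141 198.0482713495127 [ 1.16527617 -0.69690137  1.10675065] [-2.25652385 -0.84290366  0.32575581]
side 461.9142532995009 313.7428772333178 211.0763321139985 [0.06221575 1.21043159 0.96400759] [-0.49188116  2.56602258 -1.36908383]
wrist 339.05345689815607 319.25825588197057 194.75828365525297 [ 0.36213749 -0.5740969   0.37321432] [ 2.44375216 -1.52932694 -0.23163197]
```

View pics/scene0.png

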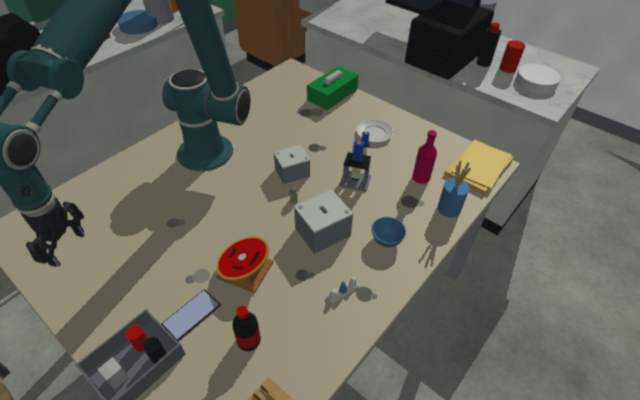

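View pics/side0.png

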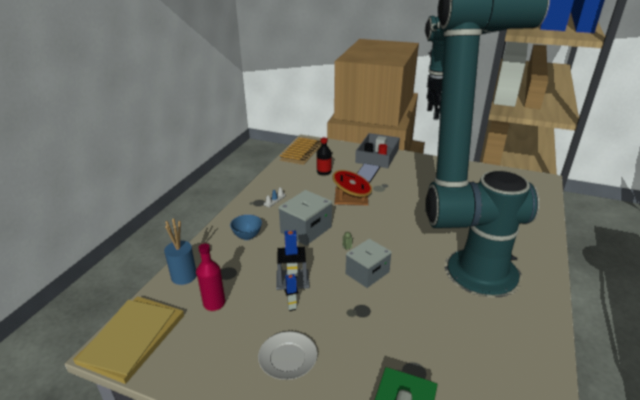

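Scene picture: the wand in its stand is at (358,150), the larger box at (323,215), the board's dot at (242,257) and the seal at (294,195). A second, similar wand seems to lie near the stand. I'll enlarge both views.

```bash
python3 - <<'E'
import cv2
a=cv2.imread('pics/scene0.png')[125:275,215:385]; cv2.imwrite('pics/sc.png',cv2.resize(a,None,fx=4,fy=4,interpolation=cv2.INTER_CUBIC))
a=cv2.imread('pics/side0.png')[165:315,265:395]; cv2.imwrite('pics/sd.png',cv2.resize(a,None,fx=4,fy=4,interpolation=cv2.INTER_CUBIC))
E
```

```text
(no output)
```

View pics/sc.png

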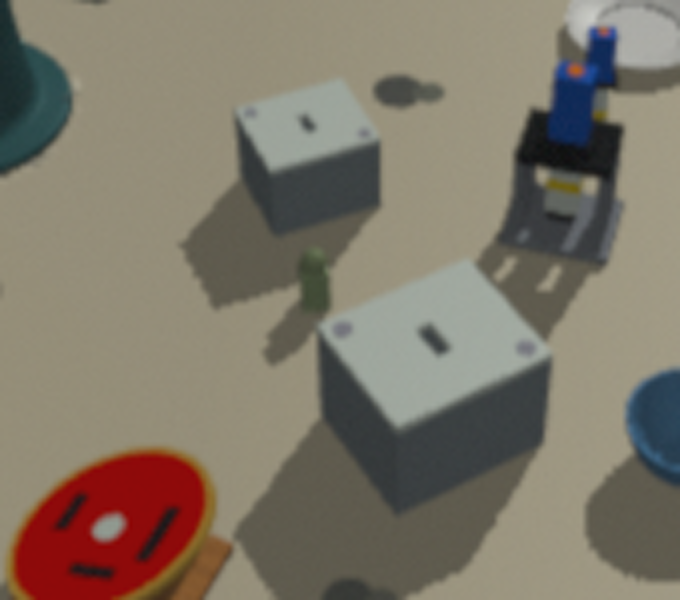

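View pics/sd.png

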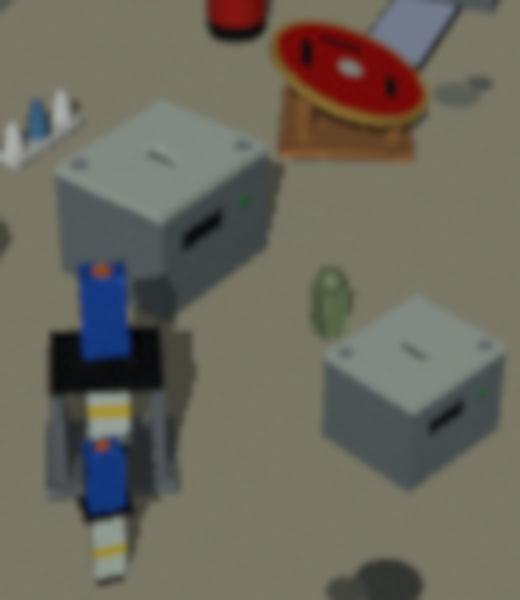

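Enlarged, the scene view shows the wand's orange spot at crop (576,70), the window at (434,339), the dot at (109,527) and the box top corners at (319,330), (470,262), (551,353), (400,430). The side view shows the spot at (102,270), the window at (162,157) and the dot at (350,68). The small wand stands upright behind the stand, with its spot at (603,31) in the scene view and (102,446) in the side view.

```bash
cat > h.py <<'E'
import numpy as np, cv2
from scipy.spatial.transform import Rotation as R
from workcell import read_camera
def ray(c,p):
    d=R.from_rotvec(c['attitude']).as_matrix()@np.array([(p[0]-c['cx'])/c['fx'],(p[1]-c['cy'])/c['fy'],1])
    return np.array(c['origin']),d/np.linalg.norm(d)
def atz(c,p,z): o,d=ray(c,p); return o+d*(z-o[2])/d[2]
def tri(*cp):
    A=0;b=0
    for c,p in cp:
        o,d=ray(c,p); M=np.eye(3)-np.outer(d,d); A=A+M; b=b+M@o
    return np.linalg.solve(A,b)
def proj(c,X):
    Y=(np.atleast_2d(X)-c['origin'])@R.from_rotvec(c['attitude']).as_matrix()
    return np.c_[Y[:,0]/Y[:,2]*c['fx']+c['cx'],Y[:,1]/Y[:,2]*c['fy']+c['cy']]
E
python3 - <<'E'
from h import *
from scipy.optimize import least_squares
np.set_printoptions(precision=4,suppress=True)
S=read_camera("scene");D=read_camera("side")
s=lambda x,y:(215+(x+.5)/4-.5,125+(y+.5)/4-.5)
d=lambda x,y:(265+(x+.5)/4-.5,165+(y+.5)/4-.5)
for n,a,b in [("wand",(576,70),(102,270)),("small",(603,31),(102,446)),("win",(434,339),(162,157)),("dot",(109,527),(350,68)),("seal",(314,255),(330,275))]:
    print(n,tri((S,s(*a)),(D,d(*b))))
print("wand@.181",atz(S,s(576,70),.181),atz(D,d(102,270),.181))
print("win@.11",atz(S,s(434,339),.11),atz(D,d(162,157),.11))
def quad(n,z,cs,cd):
    for c,f,q in((S,s,cs),(D,d,cd)):
        P=np.array([atz(c,f(*p),z)[:2] for p in q]); e=np.roll(P,-1,0)-P
        print(n,P.mean(0),"len",np.linalg.norm(e,axis=1),"yaw",np.degrees(np.arctan2(e[:,1],e[:,0])))
quad("box",.110,[(319,330),(470,262),(551,353),(400,430)],[(57,175),(163,100),(268,152),(163,222)])
quad("stand",.105,[(531,110),(623,127),(612,177),(518,160)],[(52,333),(161,331),(161,390),(50,392)])
obs=[]
for c in(S,D):
    h=c['color'].astype(int); m=((h[...,2]>110)&(h[...,1]<50)&(h[...,0]<50)).astype(np.uint8)
    n,l,st,ce=cv2.connectedComponentsWithStats(m); p0=proj(c,tri((S,s(109,527)),(D,d(350,68))))[0]
    k=min([i for i in range(1,n) if st[i,4]>150],key=lambda i:np.linalg.norm(ce[i]-p0))
    q=cv2.findContours((l==k).astype(np.uint8),0,cv2.CHAIN_APPROX_NONE)[0][0]
    obs.append((c,cv2.fitEllipse(cv2.convexHull(q)))); print(st[k],obs[-1][1])
t=np.linspace(0,2*np.pi,60,endpoint=False)
def res(v):
    Rm=(R.from_euler('z',v[4])*R.from_euler('y',-np.radians(20))).as_matrix(); o=[]
    X=v[:3]+v[3]*(np.outer(np.cos(t),Rm[:,0])+np.outer(np.sin(t),Rm[:,1]))
    for c,(ce,ax,an) in obs:
        u=(proj(c,X)-ce)@np.array([[np.cos(np.radians(an)),-np.sin(np.radians(an))],[np.sin(np.radians(an)),np.cos(np.radians(an))]])
        o.append((np.hypot(u[:,0]/ax[0]*2,u[:,1]/ax[1]*2)-1)*np.sqrt(ax[0]*ax[1])/2)
    return np.concatenate(o)
x0=tri((S,s(109,527)),(D,d(350,68)))
for y in (-2,-.5,.5,2,3.1): r=least_squares(res,[*x0,.076,y]); print(r.cost,r.x,np.degrees(r.x[4]))
E
```

```text
wand [0.5352 0.2548 0.1833]
small [0.4841 0.3707 0.1297]
win [ 0.5991 -0.0018  0.11  ]
dot [ 0.5169 -0.2694  0.0695]
seal [0.432  0.0405 0.0585]
wand@.181 [0.5352 0.2579 0.181 ] [0.5352 0.2509 0.181 ]
win@.11 [ 0.6006 -0.0012  0.11  ] [ 0.5979 -0.0029  0.11  ]
box [ 0.6034 -0.0027] len [0.1401 0.1139 0.1381 0.1171] yaw [  72.9474  -17.6529 -105.732   163.3216]
box [0.5947 0.002 ] len [0.1489 0.1268 0.1359 0.1149] yaw [-103.8774  158.0739   71.5589  -16.0474]
stand [0.5399 0.254 ] len [0.0823 0.066  0.0815 0.0671] yaw [  25.2831  -62.1515 -153.9503  118.4917]
stand [0.5315 0.2593] len [0.0817 0.0684 0.0798 0.0684] yaw [-157.1302  113.002    22.828   -65.3914]
[ 219  239   47   38 1116] ((241.93295288085938, 257.3167724609375), (31.556671142578125, 52.00272750854492), 57.96152877807617)
[335 171  35  23 379] ((352.01556396484375, 181.92884826660156), (17.202177047729492, 37.982810974121094), 114.43920135498047)
904.5607385890289 [ 0.5206 -0.2707  0.0702  0.0554 -3.1251] -179.05765131839306
5.808278524762339 [ 0.5184 -0.2703  0.0699  0.073   0.3484] 19.959267769633207
5.808278524839251 [ 0.5184 -0.2703  0.0699  0.073   0.3484] 19.959281111573716
435.06322990472074 [ 0.5373 -0.2805  0.0965  0.0574  1.5103] 86.53109329023427
904.5607384957635 [ 0.5206 -0.2707  0.0702  0.0554  3.1565] 180.8564029064577
```

```bash
cat >> h.py <<'E'
from workcell import readout
def down(yaw): return R.from_euler('z',yaw,degrees=True)*R.from_euler('x',180,degrees=True)
def delta(pos,rot):
    s=readout.read_state(); T=R.from_rotvec(s['tcp_rot'])
    print(s['time'],"d_mm",np.round(T.inv().apply(np.array(pos)-s['tool_pos'])*1000,1),"rot_deg",np.round((T.inv()*rot).as_rotvec(degrees=True),2),"F",np.round(s['wrist_force'],1),s['width'],s['grip_force'])
E
python3 -c "
from h import *
delta([.535,.255,.32],down(24.5))"
```

```text
0.25 d_mm [ 592.6 -670.6  -71.6] rot_deg [-0.07 -0.    1.39] F [ 0.2  0.5 -0. ] 1.0035001956537357 0.0
```

{"api": "jog_arm", "payload": {"deltas": [0.03,-0.03,-0.03,0,0,0,1,0.06,-0.068,-0.07,0,0,1.4,1,0.09,-0.102,-0.07,0,0,1.4,1,0.12,-0.136,-0.07,0,0,1.4,1,0.15,-0.17,-0.07,0,0,1.4,1,0.18,-0.204,-0.07,0,0,1.4,1,0.21,-0.238,-0.07,0,0,1.4,1,0.24,-0.272,-0.07,0,0,1.4,1]}}

```text
time: 1.05
tool_pos: [0.3919, -0.256, 0.3184]
tcp_rot: [3.07, 0.666, 0.001]
wrist_force: [0.7, -1.1, -0.1]
width: 0.995
grip_force: 0.0
```

{"api": "jog_arm", "payload": {"deltas": [0.03,-0.034,0,0,0,0,1,0.06,-0.068,0,0,0,0,1,0.09,-0.102,0,0,0,0,1,0.12,-0.136,0,0,0,0,1,0.15,-0.17,0,0,0,0,1,0.18,-0.204,0,0,0,0,1,0.21,-0.238,0,0,0,0,1,0.24,-0.272,0,0,0,0,1]}}

```text
time: 1.85
tool_pos: [0.4976, 0.0912, 0.3185]
tcp_rot: [3.07, 0.667, 0.001]
wrist_force: [2.2, -0.0, 0.4]
width: 0.999
grip_force: 0.0
```

```bash
python3 -c "
from h import *
delta([.535,.255,.32],down(24.5))"
```

```text
1.85 d_mm [ 102.  -133.6   -1.5] rot_deg [ 0.02 -0.03  0.  ] F [ 2.2 -0.   0.4] 0.9987011127584777 0.0
```

{"api": "jog_arm", "payload": {"deltas": [0.034,-0.044,0,0,0,0,1,0.068,-0.088,0,0,0,0,1,0.09,-0.12,0,0,0,0,1,0.1,-0.132,0,0,0,0,1,0.1,-0.132,0,0,0,0,1,0.1,-0.132,0,0,0,0,1]}}

```text
time: 2.45
tool_pos: [0.5336, 0.2502, 0.3179]
tcp_rot: [3.069, 0.667, -0.002]
wrist_force: [-0.4, -0.2, 0.4]
width: 0.998
grip_force: 0.0
```

```bash
python3 - <<'E'
from h import *
delta([.535,.255,.32],down(24.5))
W=read_camera("wrist"); cv2.imwrite("pics/w1.png",W['color'])
print(proj(W,[[.535,.255,.181],[.535,.255,.105],[.484,.371,.13]]))
import pickle; pickle.dump(W,open('w1.pkl','wb'))
E
```

```text
2.45 d_mm [ 3.3 -3.7 -2.1] rot_deg [0.04 0.07 0.02] F [-0.4 -0.2  0.4] 0.9982184298118549 0.0
[[314.70630733 184.47518199]
 [315.65337082 164.74645499]
 [181.44739848 168.42958496]]
```

View pics/w1.png

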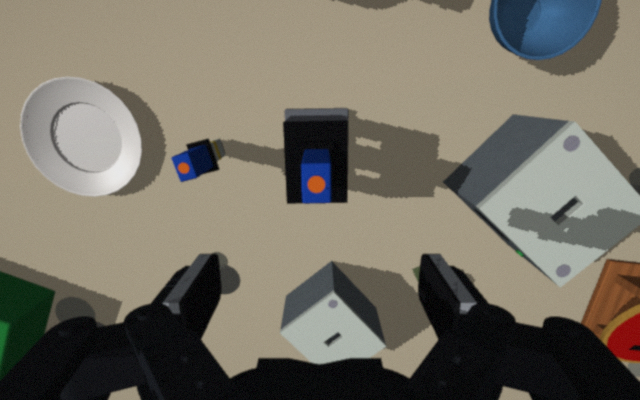

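The wrist view shows the spot at (316,184.5), within 1–2 px of the prediction. The plate edges run parallel to the image axes, so the yaw is right. The window is at (566,210), its slot ends at about (554,219) and (580,199).

```bash
python3 - <<'E'
from h import *; import pickle
W=pickle.load(open('w1.pkl','rb'))
print(atz(W,(316,184.5),.181),atz(W,(566,210),.11),(lambda e:np.degrees(np.arctan2(e[1],e[0])))(atz(W,(580,199),.11)-atz(W,(554,219),.11)))
# plate side edges by line scan
g=W['color'].max(2).astype(int)
for r in (130,140,190,200): 
    k=np.where(g[r,260:375]<40)[0]; print(r,260+k.min(),260+k.max())
P=(atz(W,(316,184.5),.181)+[.535,.255,.181])/2
delta([P[0],P[1],.18+.04],down(24.5)); delta([P[0],P[1],.144],down(24.5))
E
```

```text
[0.53541288 0.25404547 0.181     ] [ 0.60072112 -0.00242326  0.11      ] -20.829128553831715
130 284 347
140 285 347
190 287 346
200 288 345
2.5 d_mm [ 3.6 -3.9 98.1] rot_deg [ 0.04  0.05 -0.04] F [-0.6  0.6 -0.7] 1.0005148716919186 0.0
2.5 d_mm [  3.6  -3.9 174.1] rot_deg [ 0.04  0.05 -0.04] F [-0.6  0.6 -0.7] 1.0005148716919186 0.0
```

{"api": "jog_arm", "payload": {"deltas": [0.0036,-0.0039,0.03,0,0,0,1,0.0036,-0.0039,0.065,0,0,0,1,0.0036,-0.0039,0.1,0,0,0,1,0.0036,-0.0039,0.13,0,0,0,1,0.0036,-0.0039,0.155,0,0,0,1,0.0036,-0.0039,0.17,0,0,0,1,0.0036,-0.0039,0.174,0,0,0,1,0.0036,-0.0039,0.174,0,0,0,1]}}

```text
time: 3.3
tool_pos: [0.5357, 0.2551, 0.1445]
tcp_rot: [3.07, 0.665, -0.0]
wrist_force: [-0.3, -0.7, -0.3]
width: 1.005
grip_force: 0.0
```

```bash
python3 -c "
from h import *
delta([.5352,.2545,.144],down(24.5))"
```

```text
3.3 d_mm [-0.7  0.3  0.5] rot_deg [ 0.    0.   -0.08] F [-0.3 -0.7 -0.3] 1.0047087817078995 0.0
```

{"api": "jog_arm", "payload": {"deltas": [0,0,0,0,0,0,-1,0,0,0,0,0,0,-1,0,0,0,0,0,0,-1,0,0,0,0,0,0,-1,0,0,0,0,0,0,-1,0,0,0,0,0,0,-1,0,0,0,0,0,0,-1,0,0,0,0,0,0,-1], "squeeze": 50}}

```text
time: 4.1
tool_pos: [0.5359, 0.256, 0.1451]
tcp_rot: [-3.07, -0.666, -0.002]
wrist_force: [-0.7, -0.7, 6.2]
width: 0.273
grip_force: 52.5
```

{"api": "jog_arm", "payload": {"deltas": [0,0,-0.01,0,0,0,-1,0,0,-0.03,0,0,0,-1,0,0,-0.05,0,0,0,-1,0,0,-0.07,0,0,0,-1,0,0,-0.09,0,0,0,-1,0,0,-0.11,0,0,0,-1,0,0,-0.13,0,0,0,-1,0,0,-0.14,0,0,0,-1]}}

```text
time: 4.9
tool_pos: [0.5358, 0.2561, 0.286]
tcp_rot: [-3.07, -0.666, -0.003]
wrist_force: [0.4, -0.3, -2.1]
width: 0.274
grip_force: 51.5
```

{"api": "jog_arm", "payload": {"deltas": [0,0,0,0,0,0,-1,0,0,0,0,0,0,-1]}}

```text
time: 5.1
tool_pos: [0.535, 0.2557, 0.2833]
tcp_rot: [3.07, 0.666, -0.002]
wrist_force: [-0.4, 0.1, -1.5]
width: 0.274
grip_force: 51.5
```

```bash
python3 - <<'E'
from h import *
np.set_printoptions(precision=2,suppress=True)
S=read_camera("scene");D=read_camera("side");W=read_camera("wrist")
s=readout.read_state();T=R.from_rotvec(s['tcp_rot']);p=np.array(s['tool_pos']);print(p,s['tcp_rot'])
def crop(c,w,h,cen):
    x,y=[int(round(v)) for v in cen]; x0=max(0,x-w//2);y0=max(0,y-h//2);print(x0,y0)
    return cv2.resize(c['color'][y0:y0+h,x0:x0+w],(w*4,h*4),interpolation=cv2.INTER_CUBIC)
a=crop(S,60,100,proj(S,p-[0,0,.06])[0]);b=crop(D,60,100,proj(D,p-[0,0,.06])[0])
c=cv2.resize(W['color'][60:300,200:440],(320,400))
cv2.imwrite('pics/h1.png',np.hstack([a,b,c]))
for C in(S,D,W): print(proj(C,[p-[0,0,.134],p-[0,0,.134-.045],p+[0,0,.037]]))
E
```

```text
[0.53 0.26 0.28] [ 3.07  0.67 -0.  ]
329 82
259 171
[[357.34 149.88]
 [358.37 139.47]
 [361.49 107.62]]
[[290.07 242.11]
 [289.42 229.52]
 [287.47 191.58]]
[[319.51 189.09]
 [319.51 207.79]
 [319.51 339.94]]
```

View pics/h1.png

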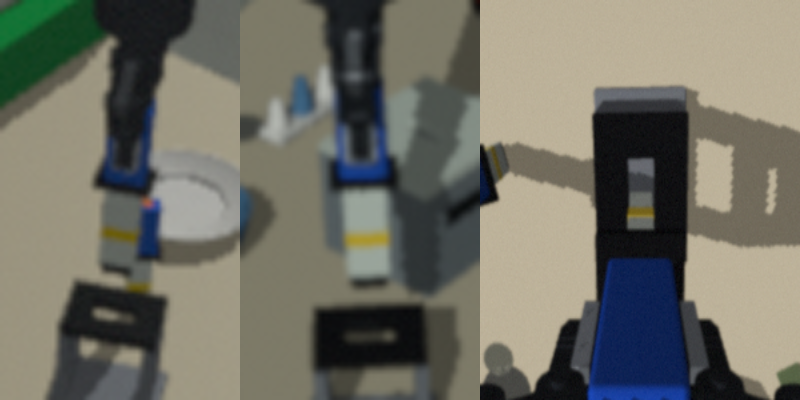

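The wand is held upright in both fixed views, with its tip within about 1 px of prediction. In the wrist view the band appears where its +x face should be. I'll carry it over the board next.

```bash
cat >> h.py <<'E'
def dotpose(dot,yaw,off,L=.135,ty=24.5):
    n=(R.from_euler('z',yaw,degrees=True)*R.from_euler('y',-20,degrees=True)).apply([0,0,1])
    d=down(ty); ax=np.cross([0,0,1],n); ax/=np.linalg.norm(ax)
    return np.array(dot)+n*(off+L), R.from_rotvec(ax*np.radians(20))*d
E
python3 -c "
from h import *
delta(*dotpose([.5175,-.270,.069],20,.08))
s=readout.read_state();print(s['q'])
delta([.4482,-.2952,.31],down(24.5))"
```

```text
5.25 d_mm [-306.7  465.4   12.3] rot_deg [-1.570e+00  2.011e+01 -1.000e-02] F [ 0.6 -0.2 -1.8] 0.2733434199637878 51.54779255390167
[4.03748229e-01 9.12862677e-02 1.74240389e+00 3.50972222e-05
 1.31087017e+00 1.54718186e+00]
5.25 d_mm [-307.   465.3  -26.7] rot_deg [-0.01  0.17 -0.01] F [ 0.6 -0.2 -1.8] 0.2733434199637878 51.54779255390167
```

{"api": "jog_arm", "payload": {"deltas": [-0.01,0.014,-0.015,0,0,0,-1,-0.03,0.044,-0.026,0,0,0,-1,-0.052,0.078,-0.026,0,0,0,-1,-0.074,0.112,-0.026,0,0,0,-1,-0.096,0.146,-0.026,0,0,0,-1,-0.118,0.18,-0.026,0,0,0,-1,-0.14,0.214,-0.026,0,0,0,-1,-0.162,0.246,-0.026,0,0,0,-1]}}

```text
time: 6.05
tool_pos: [0.489, -0.0375, 0.3109]
tcp_rot: [3.069, 0.666, 0.0]
wrist_force: [0.5, -0.9, -1.3]
width: 0.276
grip_force: 51.6
```

{"api": "jog_arm", "payload": {"deltas": [-0.02,0.032,0,0,0,0,-1,-0.042,0.064,0,0,3,0,-1,-0.064,0.096,0,0,6,0,-1,-0.086,0.128,0,0,9,0,-1,-0.108,0.16,0,0,12,0,-1,-0.127,0.19,0,-1,15,0,-1,-0.138,0.208,0,-1.5,18,0,-1,-0.143,0.217,0,-1.6,20,0,-1]}}

```text
time: 6.85
tool_pos: [0.4479, -0.2945, 0.3106]
tcp_rot: [-2.981, -0.643, -0.536]
wrist_force: [1.1, 0.6, -2.4]
width: 0.274
grip_force: 51.6
```

{"api": "jog_arm", "payload": {"deltas": [0,0,0,0,0,0,-1,0,0,0,0,0,0,-1,0,0,0,0,0,0,-1]}}

```text
time: 7.15
tool_pos: [0.4498, -0.2914, 0.3106]
tcp_rot: [-2.979, -0.648, -0.534]
wrist_force: [-0.6, 0.5, -2.4]
width: 0.277
grip_force: 51.6
```

```bash
python3 - <<'E'
from h import *
delta(*dotpose([.5175,-.270,.069],20,.08)); delta(*dotpose([.5175,-.270,.069],20,.027))
S=read_camera("scene");D=read_camera("side");W=read_camera("wrist")
def crop(c,x0,y0,w,h,f): return cv2.resize(c['color'][y0:y0+h,x0:x0+w],(w*f,h*f),interpolation=cv2.INTER_CUBIC)
a=crop(S,195,175,100,120,4);b=crop(D,310,110,100,120,4)
cv2.imwrite('pics/h2.png',np.hstack([a,b])); cv2.imwrite('pics/w2.png',W['color'])
s=readout.read_state();p=np.array(s['tool_pos']);z=R.from_rotvec(s['tcp_rot']).apply([0,0,1])
for C,o in((S,(195,175)),(D,(310,110))): print((proj(C,[p+z*.135,p+z*.09,[.5175,-.27,.069]])-o)*4)
print(proj(W,[[.5175,-.27,.069]]))
E
```

```text
7.15 d_mm [-16.2   1.8  36.3] rot_deg [ 0.02 -0.03  0.04] F [-0.6  0.5 -2.4] 0.27687424137205613 51.58567249774933
7.15 d_mm [-16.2   1.8  89.3] rot_deg [ 0.02 -0.03  0.04] F [-0.6  0.5 -2.4] 0.27687424137205613 51.58567249774933
[[136.42309215 213.24994435]
 [107.18167833 166.52523953]
 [185.58967795 326.14024798]]
[[196.86022283 181.72261095]
 [215.7460315  140.23132291]
 [166.55827695 287.1134651 ]]
[[321.10932925 175.48453649]]
```

View pics/h2.png

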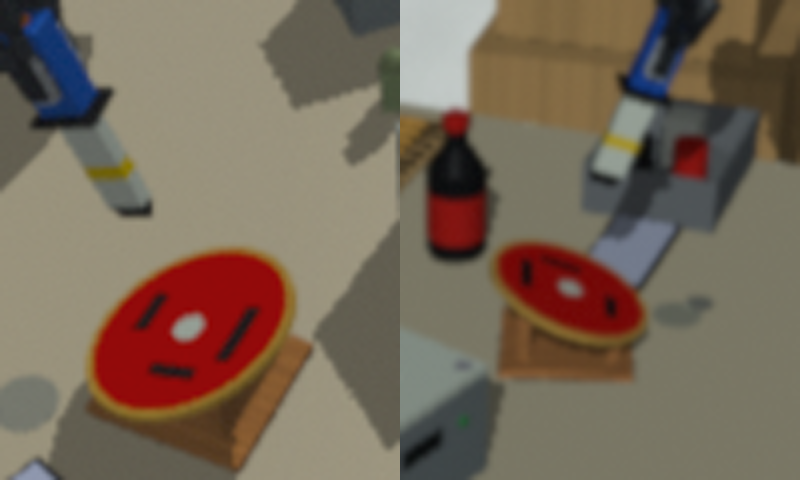

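Wand tip is at crop (138,211) and (204,180), with the dot at (188,327) and (170,288). The tip-to-dot offset agrees with the model to about 1 mm, so I'll approach along the normal.

{"api": "jog_arm", "payload": {"deltas": [-0.008,0.001,0.018,0,0,0,-1,-0.0162,0.0018,0.036,0,0,0,-1,-0.0162,0.0018,0.05,0,0,0,-1,-0.0162,0.0018,0.062,0,0,0,-1,-0.0162,0.0018,0.073,0,0,0,-1,-0.0162,0.0018,0.081,0,0,0,-1,-0.0162,0.0018,0.087,0,0,0,-1,-0.0162,0.0018,0.089,0,0,0,-1]}}

```text
time: 8.1
tool_pos: [0.4656, -0.2893, 0.2206]
tcp_rot: [-2.979, -0.647, -0.534]
wrist_force: [1.0, 0.5, -2.3]
width: 0.275
grip_force: 51.6
```

{"api": "jog_arm", "payload": {"deltas": [0,0,0,0,0,0,-1,0,0,0,0,0,0,-1,0,0,0,0,0,0,-1]}}

```text
time: 8.4
tool_pos: [0.4656, -0.2899, 0.2219]
tcp_rot: [-2.98, -0.647, -0.536]
wrist_force: [0.2, -0.3, -2.0]
width: 0.278
grip_force: 51.6
```

```bash
python3 - <<'E'
from h import *
delta(*dotpose([.5175,-.270,.069],20,.027))
S=read_camera("scene");D=read_camera("side")
def crop(c,x0,y0,w,h,f): return cv2.resize(c['color'][y0:y0+h,x0:x0+w],(w*f,h*f),interpolation=cv2.INTER_CUBIC)
a=crop(S,205,195,80,100,5);b=crop(D,310,130,80,100,5)
cv2.imwrite('pics/h3.png',np.hstack([a,b]))
s=readout.read_state();p=np.array(s['tool_pos']);z=R.from_rotvec(s['tcp_rot']).apply([0,0,1])
for C,o in((S,(205,195)),(D,(310,130))): print((proj(C,[p+z*.135,p+z*.09,[.5175,-.27,.069]])-o)*5)
E
```

```text
8.4 d_mm [-0.  -1.   0.6] rot_deg [ 0.1  -0.08 -0.  ] F [ 0.2 -0.3 -2. ] 0.278226184515831 51.60659730434418
[[161.39966396 277.70710798]
 [127.50389994 224.46307226]
 [181.98709744 307.67530997]]
[[221.38062874 228.86539434]
 [243.95920673 180.04021883]
 [208.19784619 258.89183138]]
```

View pics/h3.png

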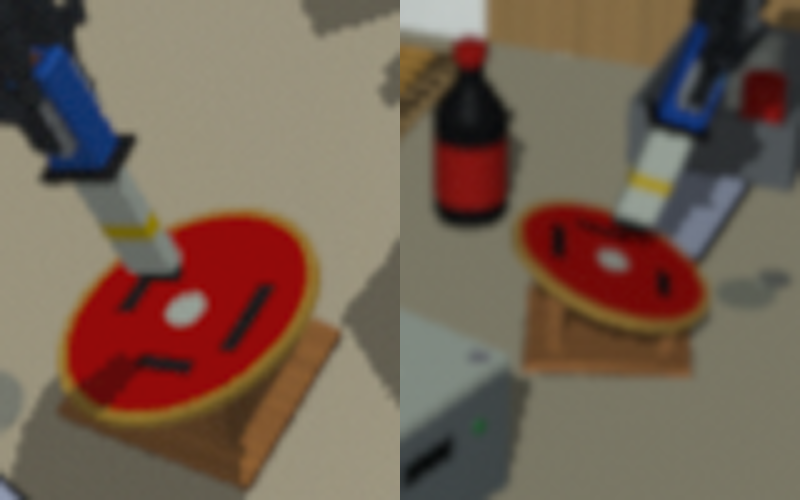

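Tip centre is at scene crop (166,272) and side crop (232,231). The dot is at (186,309) and (213,261).

```bash
python3 - <<'E'
from h import *
S=read_camera("scene");D=read_camera("side")
f=lambda p,o:(o[0]+(p[0]+.5)/5-.5,o[1]+(p[1]+.5)/5-.5)
t=tri((S,f((166,272),(205,195))),(D,f((232,231),(310,130)))); d=tri((S,f((186,309),(205,195))),(D,f((213,261),(310,130))))
B=R.from_euler('z',20,degrees=True)*R.from_euler('y',-20,degrees=True)
print(t,d,"tip in dot frame mm",B.inv().apply(t-d)*1000)
s=readout.read_state();p=np.array(s['tool_pos']);T=R.from_rotvec(s['tcp_rot']);tm=p+T.apply([0,0,.135]);print(tm, B.inv().apply(tm-d)*1000)
print("shift in tool axes for err:",T.inv().apply(-B.apply([*(B.inv().apply(t-d)[:2]),0]))*1000)
E
```

```text
[ 0.50412031 -0.27092909  0.09632795] [ 0.51645159 -0.26932419  0.06889612] tip in dot frame mm [-2.02236652  2.70944041 29.92842376]
[ 0.50909313 -0.27402009  0.09474941] [ 0.83543255 -1.89595881 27.20842891]
shift in tool axes for err: [1.80397132 2.85949104 0.00566818]
```

Both estimates put the tip within 3 mm of the dot's axis at 27–30 mm off. I'll hold there.

{"api": "jog_arm", "payload": {"deltas": [0,0,0,0,0,0,-1,0,0,0,0,0,0,-1,0,0,0,0,0,0,-1,0,0,0,0,0,0,-1,0,0,0,0,0,0,-1,0,0,0,0,0,0,-1,0,0,0,0,0,0,-1,0,0,0,0,0,0,-1]}}

```text
time: 9.4
tool_pos: [0.4655, -0.2895, 0.2212]
tcp_rot: [-2.979, -0.647, -0.534]
wrist_force: [-0.1, -0.3, -1.7]
width: 0.272
grip_force: 51.6
```

{"api": "jog_arm", "payload": {"deltas": [0,0,0,0,0,0,-1,0,0,0,0,0,0,-1,0,0,0,0,0,0,-1,0,0,0,0,0,0,-1,0,0,0,0,0,0,-1,0,0,0,0,0,0,-1,0,0,0,0,0,0,-1,0,0,0,0,0,0,-1]}}

```text
time: 10.2
tool_pos: [0.4655, -0.2895, 0.2212]
tcp_rot: [-2.979, -0.646, -0.535]
wrist_force: [0.3, 0.1, -1.4]
width: 0.275
grip_force: 51.6
```

{"api": "jog_arm", "payload": {"deltas": [0,0,-0.012,0,0,0,-1,0,0,-0.03,0,0,0,-1,0,0,-0.05,0,0,0,-1,0,0,-0.07,0,-2,0,-1,0,0,-0.09,0,-6,0,-1,0,0,-0.1,0.5,-12,0,-1,0,0,-0.1,1,-17,0,-1,0,0,-0.1,1.6,-20,0,-1]}}

```text
time: 11.0
tool_pos: [0.4341, -0.3015, 0.3176]
tcp_rot: [3.067, 0.666, -0.0]
wrist_force: [0.9, -0.3, -2.6]
width: 0.275
grip_force: 51.6
```

```bash
python3 -c "
from h import *
delta([.599,-.002,.31],down(-17.0)); print(readout.read_state()['q'])"
```

```text
11.0 d_mm [ 274.3 -204.2    6.8] rot_deg [ 1.800e-01 -2.000e-02  4.149e+01] F [ 0.9 -0.3 -2.6] 0.27493657044599357 51.583279967308044
[-0.65292888 -0.05317843  1.82560497 -0.00214998  1.36697915  0.49086424]
```

{"api": "jog_arm", "payload": {"deltas": [0.012,-0.009,0,0,0,1,-1,0.036,-0.027,0,0,0,5,-1,0.062,-0.046,0,0,0,9,-1,0.088,-0.066,0,0,0,13,-1,0.114,-0.085,0,0,0,18,-1,0.14,-0.104,0,0,0,22,-1,0.166,-0.123,0,0,0,26,-1,0.19,-0.141,0,0,0,30,-1]}}

```text
time: 11.8
tool_pos: [0.5484, -0.0929, 0.3163]
tcp_rot: [-3.137, 0.156, -0.002]
wrist_force: [0.6, -0.6, -2.2]
width: 0.274
grip_force: 51.6
```

```bash
python3 -c "
from h import *
delta([.599,-.002,.31],down(-17.0))"
```

```text
11.8 d_mm [ 41.4 -95.5   6.4] rot_deg [-0.03 -0.08 11.3 ] F [ 0.6 -0.6 -2.2] 0.2740191927287566 51.59341871738434
```

{"api": "jog_arm", "payload": {"deltas": [0.012,-0.028,0,0,0,4,-1,0.024,-0.055,0,0,0,8,-1,0.034,-0.078,0.01,0,0,11.3,-1,0.04,-0.092,0.02,0,0,11.3,-1,0.0414,-0.0955,0.032,0,0,11.3,-1,0.0414,-0.0955,0.036,0,0,11.3,-1,0.0414,-0.0955,0.036,0,0,11.3,-1,0.0414,-0.0955,0.036,0,0,11.3,-1]}}

```text
time: 12.6
tool_pos: [0.5977, -0.0041, 0.2792]
tcp_rot: [3.107, -0.461, -0.0]
wrist_force: [0.5, -0.0, -2.1]
width: 0.278
grip_force: 51.6
```

```bash
python3 - <<'E'
from h import *
delta([.599,-.002,.28],down(-17.0))
S=read_camera("scene");D=read_camera("side");W=read_camera("wrist")
def crop(c,x0,y0,w,h,W_,H_): return cv2.resize(c['color'][y0:y0+h,x0:x0+w],(W_,H_),interpolation=cv2.INTER_CUBIC)
a=crop(S,290,170,67,80,402,480);b=crop(D,275,165,66,80,396,480)
cv2.imwrite('pics/h4.png',np.hstack([a,b])); cv2.imwrite('pics/w4.png',crop(W,190,40,260,200,780,600))
s=readout.read_state();p=np.array(s['tool_pos']);z=R.from_rotvec(s['tcp_rot']).apply([0,0,1])
for C,o in((S,(290,170)),(D,(275,165))): print((proj(C,[p+z*.135,p+z*.09,[.599,-.002,.11]])-o)*6)
print((proj(W,[p+z*.135,p+z*.09,[.599,-.002,.11]])-(190,40))*3)
import pickle; pickle.dump((S,D,W,s),open('h4.pkl','wb'))
E
```

```text
12.6 d_mm [ 0.7 -2.4 -0.8] rot_deg [0.02 0.01 0.13] F [ 0.5 -0.  -2.1] 0.27829686954045174 51.63673639297485
[[193.17685907 190.57240656]
 [194.61574231 128.06210336]
 [195.28851128 235.55009901]]
[[179.12866802 179.89057912]
 [177.33590544 110.68812313]
 [178.29988791 233.64158287]]
[[389.25724481 446.50181765]
 [389.55690632 501.75194562]
 [382.57881992 414.35470682]]
```

View pics/h4.png

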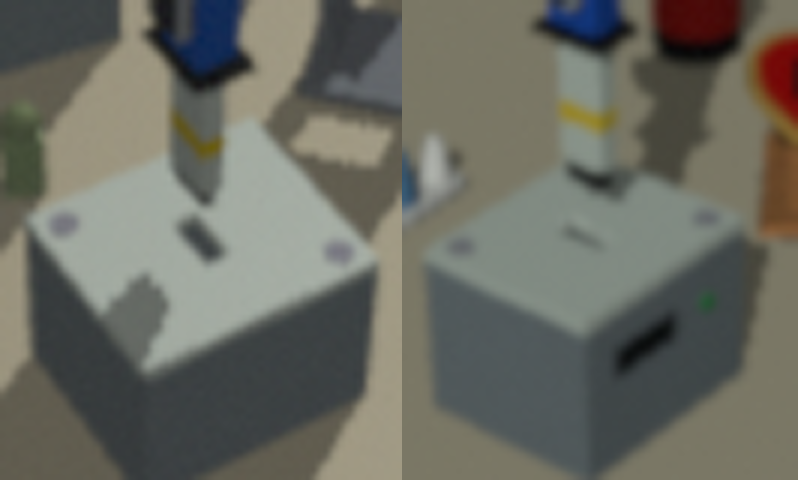

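View pics/w4.png

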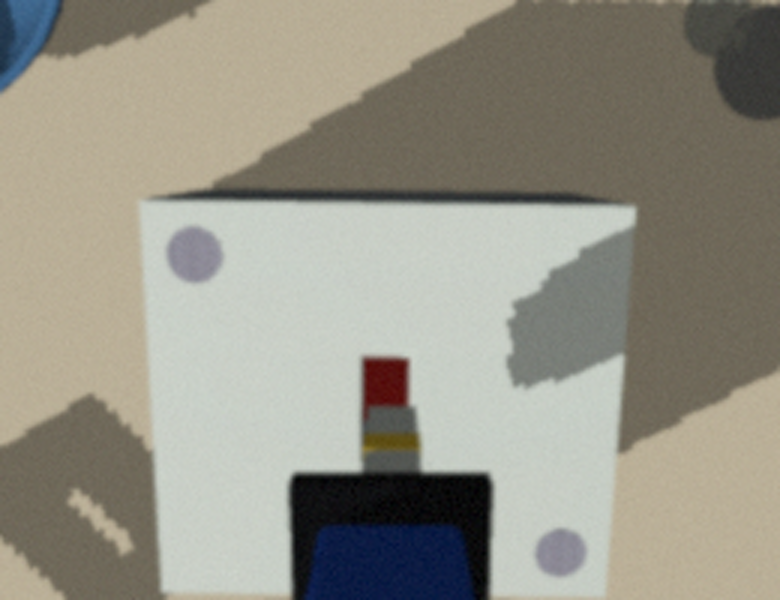

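Picture budget used up. Wrist crop: window sides at u 362 and 408, its far edge at v≈357; band v 433–451, blade at u 363–420. Box far edge runs from (140,199) to (636,206). Scene: window at (202,239), blade at the band 172–224. Side: window at (181,236), blade 157–215.

```bash
python3 - <<'E'
from h import *; import pickle
np.set_printoptions(precision=2,suppress=True,linewidth=200)
S,D,W,s=pickle.load(open('h4.pkl','rb'))
p=np.array(s['tool_pos']);T=R.from_rotvec(s['tcp_rot']);print("tool x yaw",np.degrees(np.arctan2(*T.apply([1,0,0])[1::-1])),p)
g=lambda x,y:(190+(x+.5)/3-.5,40+(y+.5)/3-.5)
a=atz(W,g(140,199),.11);b=atz(W,g(636,206),.11);e=a-b;c=np.array([-e[1],e[0]])
print("far edge len",np.linalg.norm(e),"x-yaw",np.degrees(np.arctan2(e[1],e[0]))-90, "mid",(a+b)/2)
print("screws",atz(W,g(194,254),.11),atz(W,g(560,552),.11),"mid",(atz(W,g(194,254),.11)+atz(W,g(560,552),.11))/2)
w=(atz(W,g(362,357.5),.11)+atz(W,g(408,358),.11))/2; print("slot far mid",w,"centre",w-.016*np.array([np.cos(np.radians(-17)),np.sin(np.radians(-17)),0]))
# wand model prediction in full wrist px (wand frame: x=tool x, z=-tool z, tip at p+.135)
def wp(x,y,z): return proj(W,p+T.apply([x,y,.135-z]))[0]
for n,q in dict(band_lo=(.015,0,.039),band_hi=(.015,0,.051),black=(.015,0,.012),tip=(.012,0,0),col_b=(.024,0,.095),col_t=(.024,0,.101),hand=(.017,0,.171),hb=(.017,0,.101)).items(): print(n,wp(*q))
print(W['color'][154:202,319])
E
```

```text
tool x yaw -16.86339950917745 [ 0.6  -0.    0.28]
far edge len 0.13994668524700216 x-yaw -17.641182228976774 mid [ 0.66 -0.02  0.11]
screws [0.66 0.04 0.11] [ 0.54 -0.04  0.11] mid [ 0.6  -0.    0.11]
slot far mid [ 0.62 -0.01  0.11] centre [ 0.6  -0.    0.11]
band_lo [319.85 183.43]
band_hi [319.88 188.28]
black [319.79 174.1 ]
tip [319.76 174.24]
col_b [320.05 194.94]
col_t [320.08 198.49]
hand [320.62 290.25]
hb [320.07 211.8 ]
[[196 205 197]
 [199 209 202]
 [200 205 199]
 [194 202 197]
 [157 164 172]
 [ 95 100 128]
 [ 35  37  91]
 [ 13  18  82]
 [ 16  17  84]
 [ 12  12  83]
 [ 16  18  86]
 [ 15  18  83]
 [  9  10  83]
 [ 16  15  85]
 [ 16  21  88]
 [ 11  15  84]
 [ 11  15  85]
 [ 13  17  87]
 [ 12  12  84]
 [ 10  14  82]
 [ 30  30  84]
 [ 54  58  86]
 [ 72  75  82]
 [ 81  84  82]
 [ 81  86  82]
 [ 82  86  84]
 [ 81  87  81]
 [ 82  87  85]
 [ 82  85  83]
 [ 75  83  83]
 [ 53  83  89]
 [ 34  81  94]
 [ 21  78  93]
 [ 14  73  90]
 [ 20  78  94]
 [ 42  88 102]
 [ 70  89  92]
 [ 83  87  88]
 [ 80  84  80]
 [ 77  81  77]
 [ 82  88  83]
 [ 83  86  84]
 [ 76  81  74]
 [ 51  54  53]
 [ 27  28  27]
 [ 13  14  14]
 [ 11   8  11]
 [ 16  17  17]]
```

```bash
cat >> h.py <<'E'
def slot(W,s,yaw=-17.3):
    """sub-pixel edges in wrist image: slot far edge, slot sides, blade lower edge & sides -> tool-frame mm"""
    p=np.array(s['tool_pos']);T=R.from_rotvec(s['tcp_rot']);im=cv2.GaussianBlur(W['color'],(0,0),.7).astype(float)
    inv=lambda q:T.inv().apply(q-p)*1000
    pr=proj(W,[p+T.apply([.015,0,.135-.045])])[0]; return p,T,im,inv,pr
def cross(a,th):
    i=np.where((a[:-1]-th)*(a[1:]-th)<0)[0]; return np.round(i+(th-a[i])/(a[i+1]-a[i]),2)
E
python3 - <<'E'
from h import *; import pickle
np.set_printoptions(precision=2,suppress=True,linewidth=200)
S,D,W,s=pickle.load(open('h4.pkl','rb'))
p,T,im,inv,pr=slot(W,s)
G=im[...,1]
for r in (163,167,170): x=cross(G[r,300:340],110)+300; print(r,x,[inv(atz(W,(u,r),.11)) for u in x])
for c in (314,319,323): x=cross(G[140:176,c],110)+140; print(c,x,[inv(atz(W,(c,v),.11)) for v in x])
for r in (178,181,186,192): x=cross(G[r,300:345],142)+300; print('blade',r,x,[(proj(W,p+T.apply([.015,y,.135-.045]))[0]) for y in(-.006,.006)])
E
```

```text
163 [310.41 325.53] [array([ 13.81,  -8.25, 170.  ]), array([ 13.81,   5.17, 170.  ])]
167 [310.38 325.5 ] [array([ 10.19,  -8.3 , 170.  ]), array([ 10.19,   5.17, 169.99])]
170 [310.38 325.52] [array([  7.46,  -8.32, 169.99]), array([  7.46,   5.2 , 169.99])]
314 [158.76] [array([ 17.62,  -5.04, 170.  ])]
319 [158.83] [array([ 17.56,  -0.62, 170.  ])]
323 [159.05] [array([ 17.36,   2.92, 170.  ])]
blade 178 [309.69 328.1 ] [array([310.79, 185.79]), array([328.94, 185.79])]
blade 181 [309.81 328.38] [array([310.79, 185.79]), array([328.94, 185.79])]
blade 186 [309.88 329.38] [array([310.79, 185.79]), array([328.94, 185.79])]
blade 192 [310.15 329.5 ] [array([310.79, 185.79]), array([328.94, 185.79])]
```

{"api": "jog_arm", "payload": {"deltas": [0.0022,-0.001,0.006,0,0,0.7,-1,0.0022,-0.001,0.016,0,0,0.7,-1,0.0022,-0.001,0.024,0,0,0.7,-1,0.0022,-0.001,0.029,0,0,0.7,-1,0.0022,-0.001,0.029,0,0,0.7,-1,0.0022,-0.001,0.029,0,0,0.7,-1,0.0022,-0.001,0.029,0,0,0.7,-1]}}

```text
time: 13.45
tool_pos: [0.6007, -0.0027, 0.2505]
tcp_rot: [-3.105, 0.478, -0.001]
wrist_force: [0.9, 0.6, -1.9]
width: 0.275
grip_force: 51.6
```

```bash
cat > m.py <<'E'
from h import *
np.set_printoptions(precision=2,suppress=True,linewidth=200)
W=read_camera("wrist");s=readout.read_state()
p,T,im,inv,pr=slot(W,s);G=im[...,1]
print(p*1000,"yaw",np.degrees(np.arctan2(*T.apply([1,0,0])[1::-1])),"F",s['wrist_force'])
c=proj(W,p+T.apply([.0,0,p[2]-.11]))[0];print("slot c px",c)
f=proj(W,p+T.apply([.016,0,p[2]-.11]))[0];print("slot far px",f)
for z in(.012,.039,.051): print("model z",z,[proj(W,p+T.apply([.015,y,.135-z]))[0] for y in(-.006,.006)])
for cc in(314,319,324):
    print('col',cc,G[int(f[1])-4:int(f[1])+26,cc].round(),im[int(f[1])-4:int(f[1])+26,cc,2].round(),int(f[1])-4)
for r in range(int(f[1])+1,int(f[1])+26,2): print(r,cross(G[r,296:346],110)+296,cross(G[r,296:346],142)+296,"y@.11",[inv(atz(W,(u,r),.11))[:2] for u in cross(G[r,296:346],110)+296])
E
python3 m.py
```

```text
[600.79  -2.72 250.68] yaw -17.50754686401725 F [ 1.11  0.48 -2.85]
slot c px [319.92 186.91]
slot far px [319.93 167.72]
model z 0.012 [array([312.02, 174.09]), array([327.94, 174.09])]
model z 0.039 [array([311.21, 183.42]), array([328.92, 183.43])]
model z 0.051 [array([310.79, 188.28]), array([329.43, 188.28])]
col 314 [206. 206. 205. 202. 181. 128.  67.  32.  21.  18.  19.  32.  56.  75.  84.  85.  86.  87.  87.  87.  85.  82.  80.  77.  78.  85.  96.  96.  90.  86.] [198. 199. 198. 196. 181. 145. 108.  90.  84.  83.  83.  83.  84.  84.  85.  83.  84.  84.  85.  84.  85.  88.  91.  92.  93. 100. 109. 102.  89.  82.] 163
col 319 [206. 206. 206. 203. 182. 127.  64.  27.  16.  15.  19.  32.  54.  73.  83.  84.  83.  85.  86.  86.  85.  81.  78.  77.  77.  81.  86.  88.  86.  85.] [200. 199. 199. 197. 182. 144. 106.  88.  83.  83.  83.  83.  82.  83.  83.  82.  80.  82.  83.  83.  85.  88.  90.  92.  93.  95.  96.  91.  85.  82.] 163
col 324 [206. 206. 205. 203. 184. 130.  66.  27.  16.  14.  17.  30.  53.  74.  83.  86.  86.  86.  86.  86.  83.  80.  77.  76.  77.  80.  86.  88.  8
[... 453 characters left out ...]
8.1 ])]
176 [312.07 329.83] [311.32] y@.11 [array([ 9.16, -6.35]), array([9.16, 8.01])]
178 [312.39 329.73] [311.5] y@.11 [array([ 7.49, -6.1 ]), array([7.5 , 7.94])]
180 [312.5  329.54] [311.55] y@.11 [array([ 5.82, -6.02]), array([5.83, 7.81])]
182 [312.43 329.69] [311.5] y@.11 [array([ 4.14, -6.09]), array([4.15, 7.94])]
184 [311.98 329.8 ] [311.2] y@.11 [array([ 2.46, -6.47]), array([2.46, 8.05])]
186 [311.5] [310.7] y@.11 [array([ 0.77, -6.87])]
188 [311.7  330.08] [310.73] y@.11 [array([-0.92, -6.72]), array([-0.92,  8.31])]
190 [312.1  329.92] [310.92] y@.11 [array([-2.63, -6.4 ]), array([-2.62,  8.19])]
192 [311.61 330.09] [310.69] y@.11 [array([-4.33, -6.81]), array([-4.33,  8.35])]
```

```bash
python3 - <<'E'
from h import *; import pickle
np.set_printoptions(linewidth=250)
o=pickle.load(open('h4.pkl','rb'))[2]; n=read_camera("wrist")
for W,rows in((o,(165,180,187,193)),(n,(168,171,174,180,186,193))):
    for r in rows: print(r,"G",W['color'][r,305:336,1],"\n    R",W['color'][r,305:336,2])
E
```

```text
165 G [204 205 205 204 189 139  65  15  16  16  14  13  19  14  18  20  18  14   7  22  73 143 196 205 205 205 208 207 206 204 206] 
    R [198 199 198 197 184 145  98  82  85  83  86  84  83  85  83  86  85  84  78  85 112 155 193 199 196 198 200 199 197 199 199]
180 G [206 206 205 205 180 132  77  74  84  81  88  84  84  87  87  81  84  87  84  85  81  85  93 131 176 202 206 203 205 209 206] 
    R [201 199 199 198 173 131  86  79  84  79  85  80  80  84  81  79  79  87  80  80  79  82  90 124 168 194 199 196 199 201 197]
187 G [206 204 206 203 185 137  90  78  78  82  76  76  78  77  73  75  76  77  78  77  78  75  76  86 117 166 199 206 204 207 207] 
    R [199 198 200 196 179 137  99  94  94  96  89  93  94  94  90  91  91  93  91  93  94  91  91  97 124 164 191 198 196 200 200]
193 G [206 204 203 202 188 150 104  84  85  85  85  85  86  88  81  88  84  87  85  87  86  87  88  93 116 167 198 202 204 202 207] 
    R [201 199 197 197 182 143 104  83  81  83  80  82  84  85  77  84  82  84  83  84  81  85  86  89 111 160 191 196 199 196 199]
168 G [203 203 204 205 205 199 181 150 1
[... 849 characters left out ...]
  88  89 103 118 125 124 127 126 123] 
    R [201 198 198 199 200 192 163 116  90  84  83  83  82  82  81  81  81  81  85  81  83  79  87  90 107 117 119 120 124 120 119]
186 G [205 206 207 205 200 178 127  85  76  77  77  76  75  76  78  78  76  78  77  77  78  73  80  83  94 114 120 122 125 125 125] 
    R [195 198 201 197 194 176 132  97  91  90  92  90  93  92  92  95  89  92  92  92  93  89  95  96 101 112 117 118 119 118 122]
193 G [203 203 205 203 199 174 122  87  87  85  85  84  86  86  88  85  82  83  85  86  86  84  85  86  91 108 123 122 122 126 122] 
    R [198 196 200 197 194 169 120  85  83  83  82  82  83  82  85  84  79  79  80  82  83  81  83  85  88 104 119 117 119 121 119]
```

Blade and slot agree to about 0.2 mm across and along. I'll descend in short steps, watching the force.

{"api": "jog_arm", "payload": {"deltas": [0.0002,0,0.004,0,0,0,-1,0.0002,0,0.008,0,0,0,-1,0.0002,0,0.011,0,0,0,-1,0.0002,0,0.012,0,0,0,-1,0.0002,0,0.012,0,0,0,-1]}}

```text
time: 14.05
tool_pos: [0.6004, -0.0028, 0.2377]
tcp_rot: [3.105, -0.478, -0.001]
wrist_force: [0.6, 0.3, -1.8]
width: 0.274
grip_force: 51.6
```

{"api": "jog_arm", "payload": {"deltas": [0,0,0.002,0,0,0,-1,0,0,0.004,0,0,0,-1,0,0,0.006,0,0,0,-1]}}

```text
time: 14.35
tool_pos: [0.6007, -0.0028, 0.2321]
tcp_rot: [-3.105, 0.478, -0.0]
wrist_force: [-0.0, 0.0, -2.3]
width: 0.277
grip_force: 51.6
```

```bash
python3 m.py | head -20
```

```text
[600.42  -2.83 231.56] yaw -17.515872013820893 F [ 0.83 -0.78 -1.9 ]
slot c px [320.15 193.97]
slot far px [320.17 173.58]
model z 0.012 [array([312.23, 174.43]), array([328.1 , 174.43])]
model z 0.039 [array([311.43, 183.73]), array([329.08, 183.74])]
model z 0.051 [array([311.02, 188.57]), array([329.59, 188.58])]
col 314 [203. 203. 200. 181. 133.  82.  64.  72.  80.  82.  82.  82.  83.  84.  82.  79.  77.  76.  77.  82.  89.  89.  86.  85.  85.  85.  83.  73.  49.  26.] [196. 196. 194. 181. 147. 109.  88.  82.  82.  81.  81.  80.  81.  81.  82.  86.  90.  90.  91.  96. 100.  95.  86.  82.  81.  81.  79.  70.  48.  25.] 169
col 319 [203. 199. 186. 154. 105.  66.  61.  73.  81.  85.  85.  85.  85.  85.  84.  81.  78.  77.  78.  80.  84.  86.  85.  85.  84.  85.  82.  72.  50.  25.] [197. 193. 181. 154. 120.  95.  84.  81.  80.  80.  81.  81.  81.  83.  85.  87.  89.  91.  92.  94.  95.  91.  84.  82.  81.  81.  79.  70.  48.  24.] 169
col 324 [178. 152. 131. 112.  82.  58.  60.  73.  81.  84.  84.  84.  85.  84.  83.  80.  77.  77.  77.  80.  85.  86.  85.  84.  85.  84.  83.  73.  
[... 353 characters left out ...]
.6] y@.11 [array([12.58, -6.65]), array([12.59,  7.89])]
180 [311.39 330.63] [310.63] y@.11 [array([11.03, -6.63]), array([11.03,  7.91])]
182 [311.39 330.6 ] [310.59] y@.11 [array([ 9.47, -6.64]), array([9.47, 7.9 ])]
184 [311.39 330.43] [310.59] y@.11 [array([ 7.9 , -6.65]), array([7.9 , 7.79])]
186 [311.28 330.43] [310.52] y@.11 [array([ 6.33, -6.74]), array([6.33, 7.8 ])]
188 [311.57 330.38] [310.64] y@.11 [array([ 4.75, -6.53]), array([4.75, 7.78])]
190 [311.93 330.18] [310.86] y@.11 [array([ 3.16, -6.26]), array([3.17, 7.64])]
192 [311.56 330.27] [310.67] y@.11 [array([ 1.57, -6.56]), array([1.58, 7.73])]
194 [311.37 330.45] [310.49] y@.11 [array([-0.02, -6.71]), array([-0.02,  7.88])]
```

{"api": "jog_arm", "payload": {"deltas": [0,0,0.002,0,0,0,-1,0,0,0.004,0,0,0,-1,0,0,0.006,0,0,0,-1,0,0,0.006,0,0,0,-1]}}

```text
time: 14.8
tool_pos: [0.6004, -0.0028, 0.2256]
tcp_rot: [3.105, -0.478, -0.001]
wrist_force: [-0.1, 0.3, -2.7]
width: 0.277
grip_force: 51.6
```

{"api": "jog_arm", "payload": {"deltas": [0,0,0.002,0,0,0,-1,0,0,0.004,0,0,0,-1,0,0,0.006,0,0,0,-1,0,0,0.008,0,0,0,-1,0,0,0.01,0,0,0,-1,0,0,0.01,0,0,0,-1]}}

```text
time: 15.4
tool_pos: [0.6004, -0.0028, 0.2156]
tcp_rot: [3.105, -0.478, -0.001]
wrist_force: [-0.2, -0.6, -2.5]
width: 0.275
grip_force: 51.6
```

No contact force. 15.5 mm more to go.

{"api": "jog_arm", "payload": {"deltas": [0,0,0.003,0,0,0,-1,0,0,0.006,0,0,0,-1,0,0,0.009,0,0,0,-1,0,0,0.012,0,0,0,-1,0,0,0.0145,0,0,0,-1,0,0,0.0155,0,0,0,-1,0,0,0.0155,0,0,0,-1,0,0,0.0155,0,0,0,-1]}}

```text
time: 16.2
tool_pos: [0.6007, -0.0028, 0.2007]
tcp_rot: [-3.105, 0.478, -0.0]
wrist_force: [0.1, -0.2, -2.1]
width: 0.275
grip_force: 51.6
```

{"api": "jog_arm", "payload": {"deltas": [0,0,0,0,0,0,-1,0,0,0,0,0,0,-1,0,0,0,0,0,0,-1,0,0,0,0,0,0,-1,0,0,0,0,0,0,-1]}}

```text
time: 16.7
tool_pos: [0.6006, -0.0028, 0.2006]
tcp_rot: [-3.105, 0.478, -0.0]
wrist_force: [-0.3, 0.0, -2.4]
width: 0.272
grip_force: 51.6
```

```bash
python3 - <<'E'
from h import *
s=readout.read_state();p=np.array(s['tool_pos']);print(p,s['wrist_force'])
z=R.from_rotvec(s['tcp_rot']).apply([0,0,1])
for n in("scene","side"):
    C=read_camera(n); im=C['color'].astype(int)
    pr=proj(C,[p+z*.0901,p+z*.135*0+z*.037]); print(n,"model band mid, collar",pr)
    x,y=pr[0].round().astype(int)
    m=(im[...,2]-im[...,0])>45; sub=m[y-8:y+9,x-12:x+13]; ys,xs=np.nonzero(sub)
    if len(ys): print("yellow rows",y-8+ys.min(),y-8+ys.max(),"cols",x-12+xs.min(),x-12+xs.max(),len(ys))
    print(im[y-12:y+9,x,2]-im[y-12:y+9,x,0], im[y-12:y+9,x,1])
E
```

```text
[ 0.60063675 -0.00282882  0.20064673] [-0.28104167  0.04389803 -2.42925369]
scene model band mid, collar [[322.78335015 209.55103775]
 [323.09533639 197.67776161]]
yellow rows 208 212 cols 320 326 6
[-66 -68 -63 -48 -11  -1  -1   1   1   0   1   7  26  47  40  19   4   1
   0   1   2] [ 42  41  42  34  23  26  52  79  92  92  92  92  89  89  93 100 106 108
 113 135 160]
side model band mid, collar [[304.36629028 203.58992446]
 [303.98974541 190.26648517]]
yellow rows 202 205 cols 301 308 12
[-31  -2  -2  -1  -2   0  -1  -1  -1   3  22  52  53  20   2  -2  -2  -1
  -2  -1  -1] [ 32  59 105 137 146 147 147 147 148 147 144 140 137 139 140 140 141 140
 141 140 140]
```

About half of the yellow band shows above the plate in both views. The wrist carries only the wand's weight, so I'm handing in.

```bash
python3 -c "
from workcell import finish_job
print(finish_job())"
```

```text
the job is handed in; nothing more can be done
None
```

The job is handed in, but no verdict came back: by my measurements the wand was held about 28 mm square off the dot for over 1.6 s, and now hangs upright in the window at the yellow band, held in the gripper with no sign of contact force on the box.

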